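# Seat the round blank in the die and hold the loupe in focus over it

### The job

Lay the round copper blank flat, fully home, in the round pocket of the die block and let go of it. Then take the red-handled loupe and hold it level over the blank, either face up, with the blank in the middle of the lens and the lens at the height of the yellow collar on the post. Finish while still holding it still there, and do not touch the blank with the loupe, shift the yellow collar or disturb the can, the bushing or the screwdriver.

Things in the scene. Friction and masses are not known exactly. Their poses are not given: they have to be found in the camera images.
- blank_center (a point): Centre (half-way up) of the loose round copper blank: solid disc 44 mm in diameter, 24 mm tall, about 0.25 kg, starting flat on the bench; its z axis is the disc's axis.
- pocket (a point): Centre of the floor of the round pocket (47 mm across, 8 mm deep, 2 mm chamfer, floor 22 mm above the bench) in the fixed grey die block, 100 (x) x 150 (y) x 30 mm tall. A seated blank stands 16 mm proud. z up. A smaller 33 mm square pocket lies 74 mm along +y and does not fit the blank. From here the block's edges are 40 mm along -x, 60 along +x, 39 along -y, 111 along +y.
- focus_mark (a point): Centre of the yellow collar (28 mm across, 10 mm tall) on an upright 12 mm aluminium post, 175 mm tall, on the die block's tail: 115 mm along +x and 36 mm along +y of the pocket, in the pocket's frame. Its mid-height, 110 to 150 mm above the bench, is where the middle of the lens must be. It slides on the post with about 3 N of friction.
- loupe_grip (a point): Best grip point on the loose hand loupe (about 0.16 kg): on the red straight handle, close to the centre of mass, half-way up. The handle is 16 mm wide (along y), 20 mm tall and 94 mm long, from 62 mm behind (-x) to 32 mm ahead (+x) of this point. x points along the handle to the lens, z up. It starts lying flat on the bench, the point 10 mm above it.
- loupe_lens (a point): Centre of the loupe's lens, half-way up: clear glass in a bright metal ring 56 mm in outer diameter and 20 mm tall, 66 mm along +x from loupe_grip and at the same height. z is the lens's axis, upright when the loupe is level.
- can: Bystander: blue can, 52 mm in diameter, 150 mm tall; origin at the centre of its underside. Leave it standing where it is.
- bushing: Bystander: brass ring, 60 mm in diameter, 35 mm tall, origin at the centre of its underside. Leave it where it is.
- screwdriver: Bystander: green-handled screwdriver lying on the bench, handle towards -x; leave it where it is.
There are look-alikes about, which are no part of the job. What is meant by the part that bears loupe_grip is not black, blue or brown, and is the smaller of those in its own colour.

How it is judged:
By the outcome, as a careful person would: the job done as asked, in the order asked, and still so for the second after the job is handed in, while the arm keeps its last pose, push and grip.
It also fails if it takes over 53 s, if anything falls off the work surface, if the arm or the gripper's body presses on something with over 40 N, if the wrist force passes 120 N, or if a joint passes its speed limit or range.

### The arm

A 6-joint arm with a two-finger parallel gripper is mounted at the origin on the work surface. World frame = base frame: x ahead of the robot, y to its left, z up, the work surface at z = 0. Lengths are in m, angles in degrees, forces in N, time in s.
With the tool pointing down it reaches from about 0.4 to 0.825 m from the base axis. Payload 7 kg.
Tool frame: the origin (TCP) lies midway between the tips of the shut fingers; the grasp point (between the pads) lies 19 mm behind it; z points along the fingers, y is the line along which they close (so a half turn about z gives the same grasp; the last joint's range is limited). The gripper opens to 88 mm and grips with 3 to 60 N. Pads are 19 mm wide; open, the fingers measure 130 mm over their backs; the gripper's body (78 mm by 193 mm) begins 47 mm behind the grasp point.
Start: joints at [-58.092, 20.546, 0.682, 0, -70.136, -16.507], TCP at [0.179, -0.651, 0.227] pointing down, gripper open.
Joint ranges: [-176.03, 176.03], [-82.01, 121.73], [-58.28, 71.71], [-173.87, 95.51], [-174.79, -0.11], [-173.66, 173.66]. Speed limits (degrees/s): [136.94, 136.94, 172.46, 180, 180, 180].

### API

Orientations are given as a 3x3 rotation matrix whose columns are the frame's x, y, z axes.
In Python, from rig import robot gives the robot as it stands. Calls block until the motion is done:
- robot.goto(position, orientation): joint-space move of the TCP to a pose.
- robot.servo_line(position, ori=None, speed=0.15): straight line of the TCP; ori=None keeps the orientation; speed is the mean speed in m/s.
- robot.movej(angles): joint-space move.
- robot.move_gripper(opening): opening from 0.0 (shut) to 1.0 (fully open); the grip force is fixed at half the most; returns when the fingers have stopped.
- robot.dwell(seconds).
- robot.ik(position, orientation): joint angles nearest the present ones, or None.
- robot.grab_frame(name): name is "scene" or "top" or "wrist"; returns (picture, depth): 480x640x3 uint8, red, green, blue; 480x640 float32, m along the optical axis (not along the pixel's ray), 0 where there is no reading.
- robot.camera_info(name): a dict with "vfov" (degrees; the focal length in pixels is half the picture's height over the tangent of half this angle, whatever the lens; pixels are square), "cx", "cy" (the principal point, pixels), "view" (4x4, takes a point from world to camera coordinates); the wrist camera has in their place "T_tool_cam" (4x4, takes a point from camera to tool coordinates, whose origin is the TCP and whose axes are the flange's). Camera axes: x right, y down, z forward; pixel columns grow to the right and rows downward; lengths in m; the calibration is good to about 2 mm. The wrist camera is an equidistant fisheye: a pixel r from the principal point sees the ray r / f radians off the axis. A picture is of the moment at which its call begins: read the wrist's pose just before it. camera_info takes no time and is no camera call.
A pose or a line that the arm cannot do raises robot.Unreachable and nothing moves.
- robot.job_done(): hands the job in; it is judged then, once.
Readings, each from a call of its own:
- robot.read_t(): time.
- robot.read_qpos(): joint angles.
- robot.read_qvel(): joint speeds.
- robot.read_effort(): joint torques, N m.
- robot.read_position(): TCP position.
- robot.read_tcp_rot(): TCP orientation.
- robot.read_force(): force on the tool from outside, world axes, zero at the start.
- robot.read_ft_torque(): the same for the moment, N m.
- robot.read_grip_width(): opening from 0.0 (shut) to 1.0 (fully open).
- robot.read_finger_force(): force on a finger pad.
Only numpy, scipy, OpenCV 4.12 (cv2) and the standard library are available. Lean on these libraries where they do the work, as an engineer would, in place of code of your own. Each camera call takes 0.05 s, during which the arm holds its last target. There are 200 camera calls.

## Working session

There is one attempt and no reset: what is moved stays moved. The work goes in short steps, each a Python script; the robot and the scene stay as the last script left them, time stands still between calls to the robot, and variables do not carry over. Pictures are saved under pics/ and viewed, at most 10 in all, crops included, and the job is handed in when it is done.

```bash
ls; mkdir -p pics
python3 - <<'E'
from rig import robot
import cv2,numpy as np
for n in ("scene","top"):
    p,d=robot.grab_frame(n); np.savez(f"pics/{n}0.npz",p=p,d=d); cv2.imwrite(f"pics/{n}0.png",p[:,:,::-1]); i=robot.camera_info(n); print(n,i["vfov"],i["cx"],i["cy"]); print(np.round(i["view"],3), (d>0).mean())
i=robot.camera_info("wrist");print(i)
print(robot.read_t())
E
```

```text
pics
scene 54.68967962909157 315.077167150825 246.78401769640234
[[-0.497  0.867  0.009  0.222]
 [ 0.74   0.43  -0.518 -0.35 ]
 [-0.453 -0.251 -0.856  1.832]
 [ 0.     0.     0.     1.   ]] 0.9959602864583333
top 51.040644372612654 314.4610287434493 234.91227043165352
[[ 0.022 -1.     0.004  0.046]
 [-0.996 -0.022 -0.091  0.53 ]
 [ 0.091 -0.002 -0.996  1.441]
 [ 0.     0.     0.     1.   ]] 0.9960091145833333
{'vfov': 65.70646984690485, 'cx': 319.47902319168384, 'cy': 238.69410336814659, 'T_tool_cam': array([[ 1.07989556e-03, -9.65846411e-01, -2.59112994e-01,
         6.92510910e-02],
       [ 9.99999204e-01,  8.73804060e-04,  9.10545540e-04,
        -3.19139594e-04],
       [-6.53033156e-04, -2.59113771e-01,  9.65846586e-01,
        -1.58709997e-01],
       [ 0.00000000e+00,  0.00000000e+00,  0.00000000e+00,
         1.00000000e+00]])}
0.1
```

View pics/top0.png

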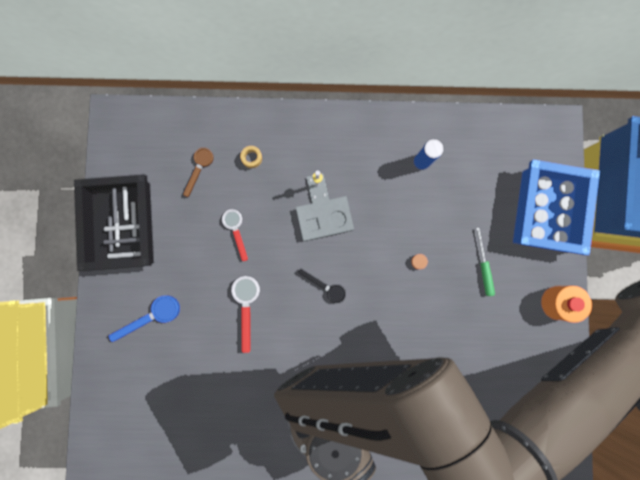

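View pics/scene0.png

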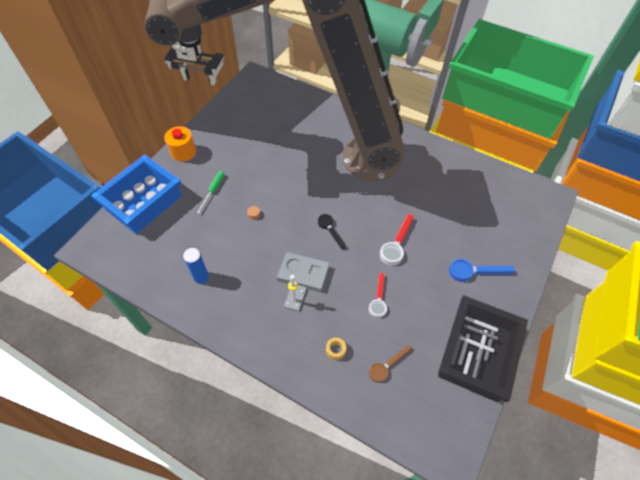

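The top view shows two red loupes: a large one with its lens at (245,291), handle to (246,350), and a small one with its lens at (232,219), handle to (242,260). The black, blue and brown ones at (335,294), (165,309) and (203,157) are ruled out by colour. The small red one fits. The blank is at (419,262), the round pocket at (338,219), the collar at (316,178), the can at (430,152), the bushing at (251,157) and the screwdriver at (485,265).

```bash
cat > h.py <<'E'
from rig import robot
import cv2,numpy as np
def ray_fixed(n,uv):
    i=robot.camera_info(n); f=240/np.tan(np.radians(i["vfov"]/2)); V=np.array(i["view"]); R=V[:3,:3]
    d=np.array([(uv[0]-i["cx"])/f,(uv[1]-i["cy"])/f,1.]); return -R.T@V[:3,3], R.T@d
def wrist_pose():
    T=np.eye(4);T[:3,:3]=robot.read_tcp_rot();T[:3,3]=robot.read_position();return T
def ray_wrist(T,uv):
    i=robot.camera_info("wrist"); f=240/np.tan(np.radians(i["vfov"]/2)); C=T@i["T_tool_cam"]
    u=np.array([uv[0]-i["cx"],uv[1]-i["cy"]]);r=np.hypot(*u)+1e-12;a=r/f
    d=np.r_[np.sin(a)*u/r,np.cos(a)]; return C[:3,3],C[:3,:3]@d
def onz(ray,z):
    o,d=ray; return o+d*(z-o[2])/d[2]
def snap(n,name):
    T=wrist_pose(); p,d=robot.grab_frame(n); np.savez(f"pics/{name}.npz",p=p,d=d,T=T); cv2.imwrite(f"pics/{name}.png",p[:,:,::-1]); return T,p,d
def down(yaw): # tool z down, tool y axis (closing line) at angle yaw(deg) from world x
    a=np.radians(yaw); y=np.array([np.cos(a),np.sin(a),0]); z=np.array([0,0,-1.]); return np.c_[np.cross(y,z),y,z]
def blobs(mask,mn=30):
    n,l,s,c=cv2.connectedComponentsWithStats(mask.astype(np.uint8)); return [(tuple(np.round(c[k],1)),s[k,4],tuple(s[k,:4])) for k in range(1,n) if s[k,4]>=mn],l
E
python3 - <<'E'
from h import *
p=np.load("pics/top0.npz")["p"]
hsv=cv2.cvtColor(p,cv2.COLOR_RGB2HSV);
for k,uv,z in (("blank",(419,261.5),.024),("pocket",(338,219),.03),("sq",(312.5,223),.03),("collar",(316,178),.13),("lens",(232,219.5),.02),("hend",(243,260),.02),("hstart",(236,232),.02),("biglens",(245,291),.02),("can",(432,149),.15),("bush",(251,157),.035),("sd",(485,265),.03),("black",(335,294),.02)):
    print(k,np.round(onz(ray_fixed("top",uv),z),3))
print(np.round(robot.read_tcp_rot(),3))
c=p[120:360,180:500]; cv2.imwrite("pics/crop.png",cv2.resize(c,None,fx=2.5,fy=2.5,interpolation=cv2.INTER_CUBIC)[:,:,::-1])
E
```

```text
blank [ 0.458 -0.248  0.024]
pocket [ 0.576 -0.01   0.03 ]
sq [0.563 0.064 0.03 ]
collar [0.675 0.057 0.13 ]
lens [0.569 0.3   0.02 ]
hend [0.451 0.263 0.02 ]
hstart [0.532 0.287 0.02 ]
biglens [0.361 0.255 0.02 ]
can [ 0.758 -0.255  0.15 ]
bush [0.753 0.249 0.035]
sd [ 0.452 -0.437  0.03 ]
black [ 0.359 -0.006  0.02 ]
[[-0.964 -0.265 -0.001]
 [-0.265  0.964  0.001]
 [ 0.     0.002 -1.   ]]
```

View pics/crop.png

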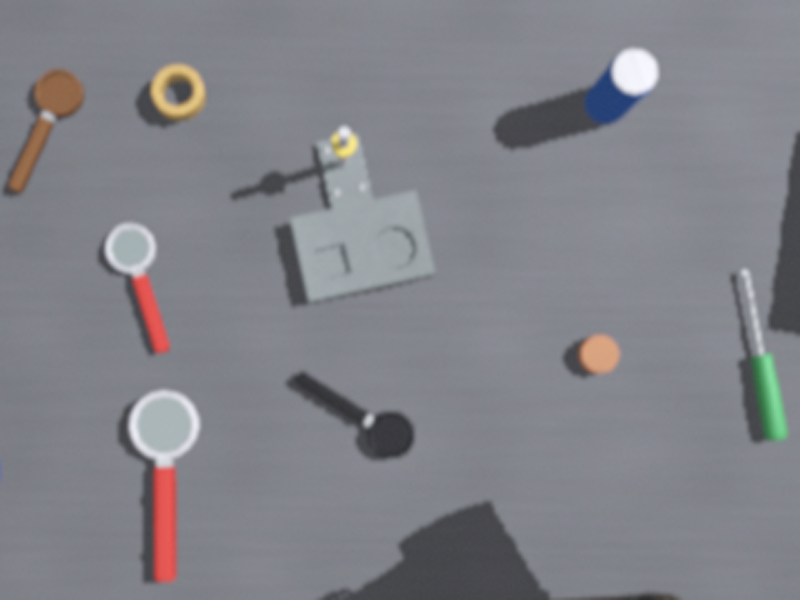

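The crop confirms it: the small red loupe's lens is at crop (130,248) and its handle runs to (160,350). Its ring is about 21 px (56 mm), against about 28 px for the big one. Next I take close wrist views of the pocket and the blank.

Run:
```python
from h import *
R=down(115)
for n,x,y in (("pocket",.59,.01),("blank",.458,-.248)):
    robot.goto([x,y,.22],R); T,p,d=snap("wrist",n+"1"); print(n,robot.read_t(),np.round(T[:3,3],3))
h=cv2.cvtColor(p,cv2.COLOR_RGB2HSV); m=(h[...,0]>5)&(h[...,0]<16)&(h[...,1]>80)&(h[...,2]>90)
b,l=blobs(m,300); print(b)
a=np.load("pics/pocket1.npz")["p"]
cv2.imwrite("pics/pb.png",np.hstack([a,p])[:,:,::-1]); cv2.imwrite("pics/pk.png",a[:,:,::-1])
```

```text
pocket 2.8917 [0.59  0.009 0.22 ]
blank 4.0583 [ 0.459 -0.248  0.22 ]
[((np.float64(44.6), np.float64(17.5)), np.int32(2161), (np.int32(0), np.int32(0), np.int32(85), np.int32(39))), ((np.float64(319.2), np.float64(209.3)), np.int32(504), (np.int32(295), np.int32(190), np.int32(45), np.int32(46)))]
```

View pics/pk.png

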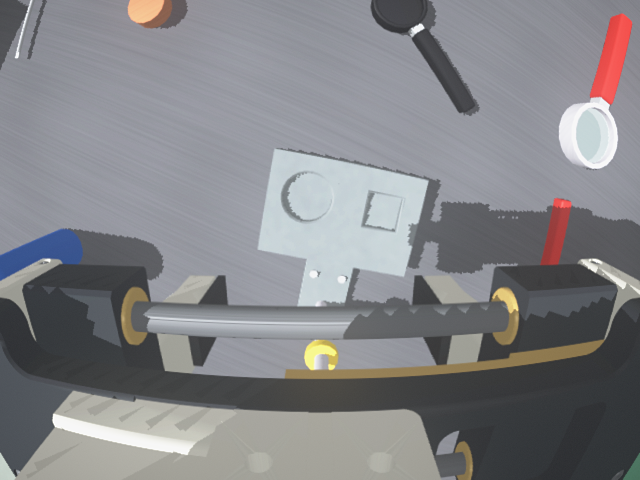

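View pics/blank1.png

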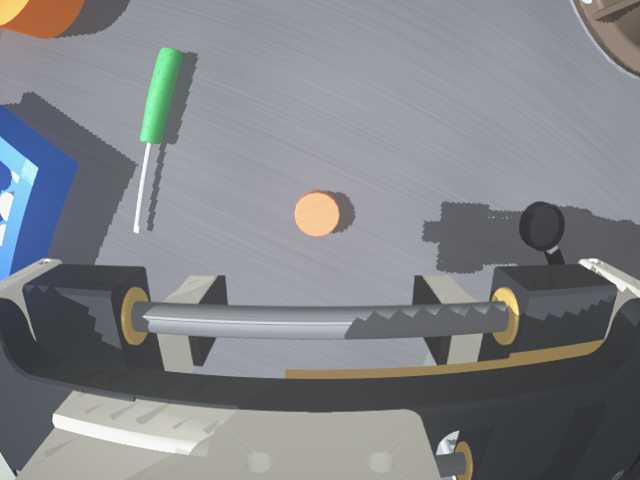

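In the pocket view the block corners are at about (275,149), (428,180), (405,276) and (258,248). The round pocket is at (306,196), the square one at (382,211) and the collar at (321,355). In the blank view the blank is at (317,213). I take both poses from calibrated rays and depth.

```bash
cat >> h.py <<'E'
def cloud(T,d): # world points for every wrist pixel
    i=robot.camera_info("wrist"); f=240/np.tan(np.radians(i["vfov"]/2)); C=T@i["T_tool_cam"]
    v,u=np.mgrid[:480,:640]; x=u-i["cx"];y=v-i["cy"];r=np.hypot(x,y)+1e-9;a=r/f
    P=np.stack([d*np.tan(a)*x/r,d*np.tan(a)*y/r,d],-1); return P@C[:3,:3].T+C[:3,3]
E
python3 - <<'E'
from h import *
q=np.load("pics/blank1.npz"); W=cloud(q["T"],q["d"])
def roi(a,b,c,d): m=np.zeros((480,640),bool); m[b:d,a:c]=1; return m
r=roi(285,180,350,245); bench=roi(200,60,300,150); print("bench z",np.median(W[bench][:,2]), "ztop",np.percentile(W[r][:,2],95))
P=W[r&(W[...,2]>.018)]; (c,rad)=cv2.minEnclosingCircle(P[:,:2].astype(np.float32)); print("blank",c,rad,P.mean(0),len(P))
h=cv2.cvtColor(q["p"],cv2.COLOR_RGB2HSV); m=(r&(h[...,0]<20)&(h[...,1]>80)).astype(np.uint8)
k=cv2.findContours(m,0,1)[0]; k=max(k,key=cv2.contourArea); e=cv2.fitEllipse(k); print(e)
t=np.array([onz(ray_wrist(q["T"],x[0]),.024) for x in k]); print("ray",cv2.minEnclosingCircle(t[:,:2].astype(np.float32)), t.min(0),t.max(0))
q=np.load("pics/pocket1.npz"); W=cloud(q["T"],q["d"]); Z=W[...,2]
r=roi(240,130,440,285); print("top z",np.median(Z[roi(330,180,360,250)]), "floor",np.median(Z[roi(300,195,315,205)]))
m=(r&(Z>.024)).astype(np.uint8); m=cv2.morphologyEx(m,cv2.MORPH_OPEN,np.ones((45,45)))  # drops tail
m=m.astype(bool)&(Z>.024); k=cv2.findContours(m.astype(np.uint8),0,1)[0]; k=max(k,key=cv2.contourArea)
t=np.array([onz(ray_wrist(q["T"],x[0]),.03)[:2] for x in cv2.convexHull(k)]).astype(np.float32)
R=cv2.minAreaRect(t); print("rect",R)
# pocket hole
hole=roi(275,165,340,228)&(Z<.027)&(Z>.015); b,l=blobs(hole,100); print(b)
k=cv2.findContours(hole.astype(np.uint8),0,1)[0]; k=max(k,key=cv2.contourArea)
t=np.array([onz(ray_wrist(q["T"],x[0]),.03)[:2] for x in k]).astype(np.float32); print("hole",cv2.minEnclosingCircle(t))
Y=cv2.cvtColor(q["p"],cv2.COLOR_RGB2HSV); y=(Y[...,0]>24)&(Y[...,0]<34)&(Y[...,1]>130)&roi(295,335,345,369); w=W[y]; print("collar",np.median(w,0),np.percentile(w[:,2],[5,50,95]))
E
```

```text
bench z 0.000543967079918467 ztop 0.025365640649538824
blank (0.43873098492622375, -0.2603827714920044) 0.04611196368932724 [ 0.45994993 -0.25048147  0.02854623] 1555
((316.7140808105469, 212.97454833984375), (43.76250076293945, 44.987247467041016), 177.0247344970703)
ray ((0.46000850200653076, -0.25008195638656616), 0.022726021707057953) [ 0.43749066 -0.27165119  0.024     ] [ 0.48269589 -0.2279301   0.024     ]
top z 0.030553069736538624 floor 0.022566468240946436Traceback (most recent call last):
  File "<stdin>", line 12, in <module>
ValueError: max() iterable argument is empty
```

Run:
```python
from h import *
def roi(a,b,c,d): m=np.zeros((480,640),bool); m[b:d,a:c]=1; return m
q=np.load("pics/pocket1.npz"); W=cloud(q["T"],q["d"]); Z=W[...,2]
m=(roi(240,130,440,285)&(Z>.015)).astype(np.uint8); print(m.sum())
m=cv2.morphologyEx(m,cv2.MORPH_OPEN,np.ones((7,57)))
k=max(cv2.findContours(m,0,1)[0],key=cv2.contourArea)
t=np.array([onz(ray_wrist(q["T"],x[0]),.03)[:2] for x in cv2.convexHull(k)]).astype(np.float32)
R=cv2.minAreaRect(t); print("rect",R)
hole=roi(275,165,340,228)&(Z<.0275)&(Z>.015)
k=max(cv2.findContours(hole.astype(np.uint8),0,1)[0],key=cv2.contourArea)
t=np.array([onz(ray_wrist(q["T"],x[0]),.03)[:2] for x in k]).astype(np.float32); print("hole",cv2.minEnclosingCircle(t))
sq=roi(355,180,408,240)&(Z<.0275)&(Z>.015); print("sq",cv2.minEnclosingCircle(np.array([onz(ray_wrist(q["T"],x[::-1]),.03)[:2] for x in np.argwhere(sq)],np.float32)),sq.sum())
Y=cv2.cvtColor(q["p"],cv2.COLOR_RGB2HSV); y=(Y[...,0]>24)&(Y[...,0]<34)&(Y[...,1]>130)&roi(295,335,345,369); w=W[y]; print("collar",np.median(w,0),np.percentile(w[:,2],[5,50,95]))
```

```text
16077
rect ((0.5807580351829529, 0.028971493244171143), (0.10099156945943832, 0.1508961170911789), 14.545897483825684)
hole ((0.5793267488479614, -0.008750973269343376), 0.024100255221128464)
sq ((0.5621309280395508, 0.06295803189277649), 0.0228976309299469) 1110
collar [0.67433223 0.04572984 0.11616982] [0.11092907 0.11616982 0.11918744]
```

Run:
```python
from h import *
b=[.4605,-.2498]
robot.servo_line(b+[.07],speed=.2); robot.servo_line(b+[.012],speed=.06)
print(robot.read_position(), robot.read_force()); robot.move_gripper(0.0); robot.dwell(.2)
print(robot.read_grip_width(),robot.read_finger_force(),robot.read_position())
robot.servo_line(b+[.13],speed=.15)
print(robot.read_grip_width(),robot.read_force(),robot.read_t()); snap("wrist","held")
robot.goto([.5797,-.0086,.13],down(115)); print(robot.read_grip_width(),robot.read_t())
robot.dwell(.1); T,p,d=snap("wrist","held2"); cv2.imwrite("pics/held2c.png",p[100:480,100:540,::-1])
```

```text
[ 0.4608041  -0.24984667  0.01228756] [-0.66257213  0.38762728  1.01437108]
0.4906095819411878 30.000167191028595 [ 0.46050847 -0.24979946  0.01199394]
0.48865737386726127 [-0.34255942  0.19852102 -3.41855552] 7.9917
0.49123813345248346 9.0917
```

View pics/held2c.png

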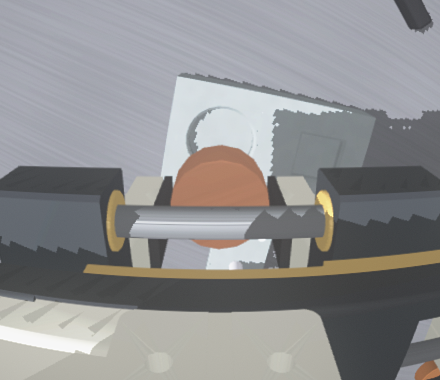

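The blank is held between the pads at crop (220,195), with the round pocket behind it at (222,137). Next I lower it while watching the force.

Run:
```python
from h import *
p=[.5797,-.0086]
robot.servo_line(p+[.046],speed=.12); robot.dwell(.2); f0=robot.read_force(); print(f0)
for z in np.arange(.044,.0325,-.002):
    robot.servo_line(p+[z],speed=.03); f=robot.read_force()-f0; print(round(z,4),np.round(robot.read_position(),4),np.round(f,1),np.round(robot.read_ft_torque(),2))
    if f[2]>12: break
print(robot.read_t())
```

```text
[ 0.28102944 -0.88602005 -2.83556971]
0.044 [ 0.5797 -0.0086  0.044 ] [-1.1  0.7 -0.1] [ 0.03 -0.02  0.01]
0.042 [ 0.5795 -0.0086  0.0418] [-0.1  0.4 -0.5] [-0.05  0.02  0.04]
0.04 [ 0.5796 -0.0086  0.0398] [ 0.6  0.2 -0.7] [ 0.03 -0.01 -0.04]
0.038 [ 0.5796 -0.0087  0.0378] [-0.4  0.6  0.1] [0.03 0.03 0.02]
0.036 [ 0.5796 -0.0086  0.0358] [ 0.4  0.8 -0.3] [ 0.03 -0.01 -0.  ]
0.034 [ 0.5799 -0.0085  0.0341] [-0.   0.9  0.4] [ 0.03 -0.14  0.03]
11.7917
```

Run:
```python
from h import *
p=[.5797,-.0086]
robot.servo_line(p+[.0335],speed=.03); print(robot.read_force()); robot.move_gripper(1.0)
robot.servo_line(p+[.22],speed=.2); robot.dwell(.1)
T,im,d=snap("wrist","seat"); W=cloud(T,d)
h=cv2.cvtColor(im,cv2.COLOR_RGB2HSV); m=(h[...,0]<20)&(h[...,1]>80); m[:120]=0; m[:,:220]=0; m[:,420:]=0; m[270:]=0
b,l=blobs(m,200); print(b)
P=W[cv2.erode((m&(W[...,2]>.04)).astype(np.uint8),np.ones((3,3)))>0]; A=np.c_[P[:,:2],np.ones(len(P))]; g=np.linalg.lstsq(A,P[:,2],rcond=None)[0]
print("mean",P.mean(0),"tilt deg",np.degrees(g[:2]),len(P),"z pct",np.percentile(P[:,2],[5,50,95]))
print(robot.read_t())
robot.goto([.50,.28,.22],down(107)); T,im,d=snap("wrist","loupe")
cv2.imwrite("pics/both.png",np.hstack([np.load("pics/seat.npz")["p"][130:300,220:420],im[80:250,120:520]])[:,:,::-1]); print(robot.read_t())
```

```text
[-1.35232529  1.0705828   4.39513806]
[((np.float64(319.2), np.float64(218.2)), np.int32(1823), (np.int32(296), np.int32(194), np.int32(48), np.int32(49)))]
mean [ 0.57914535 -0.00891412  0.04825072] tilt deg [-46.70460064 -21.76612114] 1564 z pct [0.0454096  0.0465878  0.04773555]
14.1833
15.3833
```

View pics/both.png

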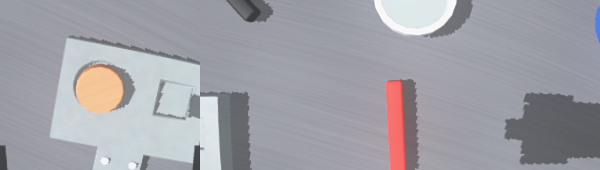

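The blank sits in the pocket (left panel, (99,90)) with its top at about 46 mm, as expected. The loupe handle's rear end is at about (314,160) in the full wrist picture, running down the image. Next I fit the handle from its red mask.

Run:
```python
from h import *
q=np.load("pics/seat.npz"); im=q["p"]; W=cloud(q["T"],q["d"]); h=cv2.cvtColor(im,cv2.COLOR_RGB2HSV); m=(h[...,0]<20)&(h[...,1]>80)&(abs(W[...,2]-.0465)<.003); m[:120]=0;m[270:]=0;m[:,:220]=0;m[:,420:]=0
m=cv2.erode(m.astype(np.uint8),np.ones((5,5)))>0
P=W[m]; A=np.c_[P[:,:2],np.ones(len(P))]; print("tilt",np.degrees(np.linalg.lstsq(A,P[:,2],rcond=None)[0][:2]),P.mean(0))
q=np.load("pics/loupe.npz"); im=q["p"]; T=q["T"]; W=cloud(T,q["d"]); h=cv2.cvtColor(im,cv2.COLOR_RGB2HSV)
r=((h[...,0]<6)|(h[...,0]>174))&(h[...,1]>140); r[:,:250]=0;r[:,400:]=0;r[:130]=0
b,l=blobs(r,100); print(b)
m=r&(abs(W[...,2]-.0205)<.003)
P=np.array([onz(ray_wrist(T,x[::-1]),.02)[:2] for x in np.argwhere(m)]); 
D=P-P.mean(0); u=np.linalg.svd(D,full_matrices=0)[2][0]; u*=np.sign(u[0]); n=np.array([-u[1],u[0]])
s=P@u; w=P@n; print("ang",np.degrees(np.arctan2(u[1],u[0])),"s",np.percentile(s,[.5,99.5]),"w",np.percentile(w,[1,50,99]),w.ptp() if hasattr(w,'ptp') else np.ptp(w))
g=u*(np.percentile(s,.3)+.062)+n*(np.percentile(w,1)+np.percentile(w,99))/2; print("grip",g,"lens",g+.066*u,"end",g-.062*u)
```

```text
tilt [-0.07801609 -0.20934652] [ 0.57962428 -0.00883752  0.04655618]
[((np.float64(316.7), np.float64(207.7)), np.int32(1128), (np.int32(307), np.int32(161), np.int32(18), np.int32(92)))]
ang 19.22294115168573 s [0.51389241 0.60503535] w [0.0882689  0.09682564 0.10274455] 0.015213968082123011
grip [0.51223331 0.27975468] lens [0.57455345 0.30148484] end [0.45369014 0.25934151]
```

Run:
```python
from h import *
a=np.radians(14.2); R=np.array([[np.cos(a),-np.sin(a)],[np.sin(a),np.cos(a)]]); c=np.array([.5797,-.0087])+R@[.115,.036]; print("post",c)
def zat(ray): o,d=ray; t=((c-o[:2])@d[:2])/(d[:2]@d[:2]); X=o+t*d; return X[2], np.linalg.norm(X[:2]-c)
p=np.load("pics/scene0.npz")["p"]; h=cv2.cvtColor(p,cv2.COLOR_RGB2HSV); m=(h[...,0]>22)&(h[...,0]<36)&(h[...,1]>110); k=np.zeros_like(m);k[270:305,275:310]=1; b,l=blobs(m&k,3);print(b)
for x in b: print("scene",zat(ray_fixed("scene",x[0])))
for n in ("pocket1","seat"):
    q=np.load(f"pics/{n}.npz"); h=cv2.cvtColor(q["p"],cv2.COLOR_RGB2HSV); m=(h[...,0]>22)&(h[...,0]<36)&(h[...,1]>110); m[:,:295]=0;m[:,345:]=0;m[:250]=0;m[369:]=0
    W=cloud(q["T"],q["d"]); b,l=blobs(m,30); print(n,b,[ (np.percentile(W[l==j+1][:,2],[2,25,50,75,98]).round(4),np.median(W[l==j+1],0).round(4)) for j in range(len(b))] if len(b)<2 else '')
g=[.5122,.2798]
robot.goto(g+[.10],down(109.2)); robot.servo_line(g+[.005],speed=.08); print(robot.read_force(),robot.read_position())
robot.move_gripper(0.0); robot.dwell(.2); print(robot.read_grip_width(),robot.read_finger_force())
robot.servo_line(g+[.22],speed=.15); print(robot.read_grip_width(),robot.read_force(),robot.read_t())
T,p,d=snap("wrist","lheld"); snap("scene","sc2")
```

```text
post [0.68235515 0.05441038]
[((np.float64(292.0), np.float64(286.1)), np.int32(45), (np.int32(288), np.int32(282), np.int32(9), np.int32(8)))]
scene (np.float64(0.11346550602562933), np.float64(0.000586984439309057))
pocket1 [((np.float64(325.3), np.float64(350.6)), np.int32(314), (np.int32(305), np.int32(340), np.int32(33), np.int32(29)))] [(array([0.11  , 0.1139, 0.1175, 0.1185, 0.1198]), array([0.675 , 0.0557, 0.1175]))]
seat [((np.float64(332.9), np.float64(363.2)), np.int32(158), (np.int32(320), np.int32(359), np.int32(25), np.int32(10)))] [(array([0.1093, 0.1122, 0.1148, 0.1177, 0.1198]), array([0.6715, 0.0471, 0.1148]))]
[-0.14695244  0.28751842 -0.02797409] [0.51249162 0.28007303 0.00551729]
0.1806690754357296 29.994783997535706
0.17811407152317738 [ 0.99642707  0.70665072 -2.24987376] 20.1833
```

View pics/lheld.png

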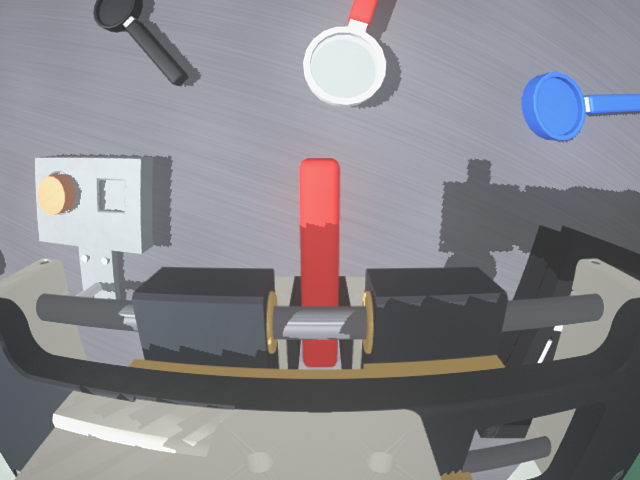

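The wrist view shows the loupe gripped, its handle from (320,160) down between the pads. The lens is hidden behind the gripper. I check its tilt from the handle's depth, carry it over the blank and check the lens with the fixed cameras.

Run:
```python
from h import *
def handle():
    q=np.load("pics/lheld.npz"); W=cloud(q["T"],q["d"]); h=cv2.cvtColor(q["p"],cv2.COLOR_RGB2HSV)
    m=((h[...,0]<8)|(h[...,0]>172))&(h[...,1]>130); m[:150]=0;m[285:]=0;m[:,:290]=0;m[:,350:]=0; m=cv2.erode(m.astype(np.uint8),np.ones((5,5)))>0
    P=(W[m]-q["T"][:3,3])@q["T"][:3,:3]; k=P[:,2]<np.median(P[:,2])+.006; P=P[k]
    f=np.polyfit(P[:,0],P[:,2],1); g=np.polyfit(P[:,0],P[:,1],1); print("tilt deg",np.degrees(f[0]),"z@0",f[1],"yaw",np.degrees(g[0]),"y@0",g[1],"xmax",P[:,0].max(),len(P))
handle()
c=np.array([.5797,-.0087]); a=np.radians(25); t=list(c-.066*np.array([np.cos(a),np.sin(a)])); print(t)
robot.goto(t+[.22],down(115)); robot.servo_line(t+[.109],speed=.1); robot.dwell(.3)
print(robot.read_t(),robot.read_position(),robot.read_force(),robot.read_grip_width())
_,p1,_=snap("scene","sc3"); _,p2,_=snap("top","tp3"); snap("wrist","wr3")
A=cv2.resize(p1[190:340,230:380],(600,600),interpolation=2)[:, :400]; B=cv2.resize(p2[140:290,270:420],(600,600),interpolation=2)[:,:400]
cv2.imwrite("pics/fin.png",np.hstack([A,B])[:,:,::-1])
```

```text
tilt deg -5.610836579936612 z@0 -0.01237857860743209 yaw -0.3082010089581091 y@0 -0.00012844144172485203 xmax 0.06927395300944574 4175
[np.float64(0.5198836860555811), np.float64(-0.03659280527488616)]
23.05 [ 0.52004309 -0.03654747  0.1093299 ] [-0.12123995  1.16855405 -1.94931768] 0.17887658837418907
```

View pics/fin.png

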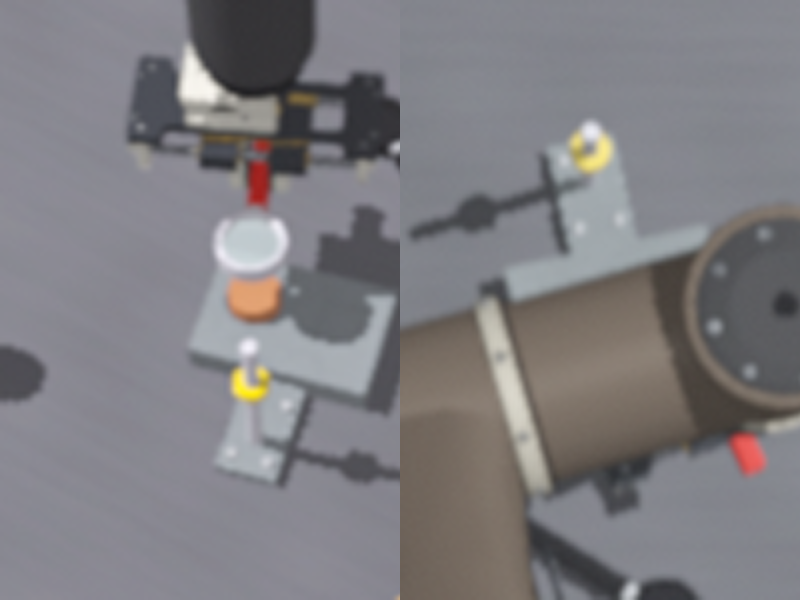

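In the scene crop the lens (250,240) is held above the blank (253,295) and the collar is at (250,382). In the top view the arm hides the lens. The handle fit suggests about 5.6° of droop, so I measure the lens and its tilt.

Run:
```python
from h import *
q=np.load("pics/sc3.npz"); p=q["p"]; d=q["d"]; i=robot.camera_info("scene"); f=240/np.tan(np.radians(i["vfov"]/2)); V=np.array(i["view"])
v,u=np.mgrid[:480,:640]; C=np.stack([(u-i["cx"])/f*d,(v-i["cy"])/f*d,d],-1); W=(C-V[:3,3])@V[:3,:3]
k=np.zeros((480,640),bool); k[238:266,280:308]=1
m=k&(W[...,2]>.085)&(W[...,2]<.16); P=W[m]; print(len(P),P.mean(0),np.percentile(P[:,2],[5,50,95])); uv=np.argwhere(m)[:,::-1]; print(cv2.fitEllipse(cv2.convexHull(uv.astype(np.int32))))
A=np.c_[P[:,:2]-P[:,:2].mean(0),np.ones(len(P))]; g=np.linalg.lstsq(A,P[:,2],rcond=None)[0]; print("tilt x,y",np.degrees(g[:2]))
for nm,z0 in (("collar",None),("block",None)): pass
y=cv2.cvtColor(p,cv2.COLOR_RGB2HSV); ym=(y[...,0]>22)&(y[...,0]<36)&(y[...,1]>110); ym[:270]=0;ym[305:]=0;ym[:,:275]=0;ym[:,310:]=0; print("collar depth pts",np.percentile(W[ym],[5,50,95],axis=0).round(4).tolist())
cm=(y[...,0]<20)&(y[...,1]>100)&k.max(); cm[:255]=0;cm[275:]=0;cm[:,:283]=0;cm[:,305:]=0; print("blank",np.percentile(W[cm],[5,50,95],axis=0).round(4).tolist()); print("block top",np.median(W[262:275,315:322][...,2]),"bench",np.median(W[300:320,240:260][...,2]))
# handle fits in both wrist pics
for n in ("loupe","lheld","wr3"):
    q=np.load(f"pics/{n}.npz"); T=q["T"]; W2=cloud(T,q["d"]); h=cv2.cvtColor(q["p"],cv2.COLOR_RGB2HSV)
    r=((h[...,0]<8)|(h[...,0]>172))&(h[...,1]>130); r[:150]=0;r[285:]=0;r[:,:290]=0;r[:,350:]=0
    r=cv2.erode(r.astype(np.uint8),np.ones((5,5)))>0; Q=(W2[r]-T[:3,3])@T[:3,:3]; rows=np.argwhere(r)[:,0]
    print(n,[(a,np.round(np.median(Q[(rows>=a)&(rows<a+8)],0)*1000,1).tolist()) for a in range(158,284,16) if ((rows>=a)&(rows<a+8)).sum()>5])
```

```text
276 [ 0.57435893 -0.0076459   0.11955674] [0.11172597 0.11941908 0.12674282]
((293.3320007324219, 249.33404541015625), (16.9029483795166, 23.271554946899414), 8.529314994812012)
tilt x,y [-2.61320208 -0.82710079]
collar depth pts [[0.6375, 0.0085, 0.0005], [0.6844, 0.0577, 0.1178], [0.6929, 0.0663, 0.1213]]
blank [[0.5678, -0.0194, 0.0311], [0.5855, -0.0015, 0.0464], [0.5972, 0.0127, 0.0516]]
block top 0.027171648316304448 bench 0.0007840442061781299
loupe [(158, [47.4, -5.4, 199.4]), (174, [33.9, -5.4, 199.3]), (190, [19.0, -4.4, 199.3]), (206, [3.0, -3.5, 199.2]), (222, [-13.4, -3.0, 199.4]), (238, [-29.3, -2.5, 199.3])]
lheld [(158, [60.9, -0.5, -14.9]), (174, [55.4, -0.5, -15.5]), (190, [49.0, -0.4, -15.5]), (206, [42.7, -0.4, -15.5]), (222, [36.3, -0.4, -15.5]), (238, [29.7, -0.4, -15.5]), (254, [23.0, -0.4, -15.4]), (270, [16.0, -0.4, -15.5])]
wr3 [(158, [61.3, 1.1, -14.6]), (174, [55.2, 4.2, -15.4]), (190, [49.2, 3.2, -15.5]), (206, [42.6, 3.1, -15.5]), (222, [36.3, 2.7, -15.5]), (238, [29.3, 1.6, -15.6]), (254, [23.0, -0.2, -15.5]), (270, [16.1, -0.0, -15.5])]
```

Run:
```python
from h import *
for z in (.114,.119): print(z,onz(ray_fixed("scene",(293.3,249.3)),z).round(4))
o,d=ray_fixed("scene",(293.3,249.3)); c=np.array([.5797,-.0087]); t=((c-o[:2])@d[:2])/(d[:2]@d[:2]); print("z at blank axis",(o+t*d)[2], "off",(o+t*d)[:2]-c)
print(robot.read_position(),robot.read_grip_width(),robot.read_t(),np.abs(robot.read_qvel()).max())
```

```text
0.114 [ 0.5694 -0.0101  0.114 ]
0.119 [ 0.5719 -0.0084  0.119 ]
z at blank axis 0.12954174021944453 off [-0.00259774  0.00382337]
[ 0.51989573 -0.03661934  0.10911958] 0.17835827347827923 23.2 0.12798165725199545
```

The first ring mask probably took in the neck behind the ring, so I redo it on ring brightness and use the blank in the first scene picture to get the scene camera's bias.

Run:
```python
from h import *
p=np.load("pics/scene0.npz")["p"]; h=cv2.cvtColor(p,cv2.COLOR_RGB2HSV); m=(h[...,0]<20)&(h[...,1]>80); m[:200]=0;m[225:]=0;m[:,:240]=0;m[:,270:]=0
b,_=blobs(m,20); print(b,[onz(ray_fixed("scene",x[0]),.012).round(4) for x in b],"wrist .4605 -.2498")
p=np.load("pics/sc3.npz")["p"][236:268,278:310]
g=cv2.cvtColor(p,cv2.COLOR_RGB2HSV); print(g[::1,15,2].tolist()); print(g[:,15,0].tolist()); print(g[:,15,1].tolist())
cv2.imwrite("pics/ring.png",cv2.resize(p,(576,576),interpolation=0)[:,:,::-1])
```

```text
[((np.float64(253.5), np.float64(212.3)), np.int32(133), (np.int32(248), np.int32(206), np.int32(12), np.int32(13)))] [array([ 0.4579, -0.2495,  0.012 ])] wrist .4605 -.2498
[155, 157, 159, 160, 159, 150, 147, 162, 178, 200, 209, 208, 207, 207, 206, 206, 207, 210, 214, 220, 228, 208, 173, 158, 191, 216, 223, 225, 226, 226, 226, 221]
[1, 1, 1, 0, 0, 177, 154, 124, 110, 100, 99, 99, 100, 99, 98, 99, 99, 99, 96, 99, 110, 120, 123, 164, 8, 11, 13, 13, 13, 13, 13, 12]
[197, 190, 192, 196, 152, 66, 12, 11, 13, 15, 16, 17, 18, 20, 19, 17, 17, 17, 17, 15, 10, 10, 15, 18, 71, 111, 124, 125, 124, 124, 124, 126]
```

View pics/ring.png

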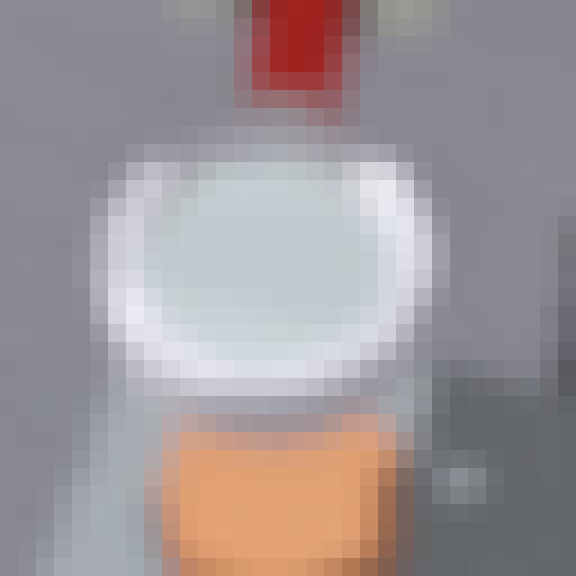

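The ring's top face is centred at crop (268,266), which is pixel (292.4,250.2). At its top height of 124 mm, with the camera bias removed, that is about (0.581,-0.008), within 2 mm of the blank. The loupe is level, so I hand in.

```bash
python3 -c "
from rig import robot
robot.dwell(.3); print(robot.read_grip_width(),robot.read_position()); print(robot.job_done(), robot.read_t())"
```

```text
0.18210803892758673 [ 0.51987576 -0.03661612  0.10897015]
the job is handed in; nothing more can be done
the job is handed in; nothing more can be done
```

I handed the job in with the blank flat and home in the round pocket and the small red loupe held level over it, centred to about 2 mm, with its lens at about 114 mm, the measured collar height; its verdict was not shown.

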